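# Swipe-test the touch-bar controller

### The job

Calibrate the finished touch-bar controller (the long white box): put the fingertips lightly on the bar at the end next to the three knobs, slide them along it to the other end without lifting off on the way and without ever pushing the bar down to its stop, then lift off and press the round button just beyond that end to store the result. Only touch: do not pick up, tip or shove the controller, and leave the loose things lying on it and around it where they are.

Things in the scene. Friction and masses are not known exactly. Their poses are not given: they have to be found in the camera images.
- unit: the controller: a loose white metal box on rubber feet, 130 mm (its x) by 340 mm (its y) and 45 mm high, about 0.9 kg, standing on the bench at any yaw. Origin: centre of its underside. Its y axis runs along the box towards the end with the three small black knobs (10 mm radius, 15 mm high, in a row across the box 148 mm from the centre); the round button is at the other end.
- touchbar (a joint): downward travel in m of the sprung touch bar that runs along the middle of the box's top: 0 at rest, 0.010 at its stop. The bar is black rubber on aluminium, 30 mm wide and 200 mm long, and stands 15 mm above the box's top at rest (its top 60 mm above the bench). It goes down level all along, wherever it is pressed; it starts to move at about 1 N and takes 0.8 N more per mm (about 4 to 5 N half-way down), and springs back.
- bar_knob_end (a point): middle of the bar's upper face at its very end next to the three knobs (100 mm from the bar's centre); it goes up and down with the bar
- bar_button_end (a point): middle of the bar's upper face at its other very end, next to the round button (100 mm from the bar's centre); it goes up and down with the bar
- save_top (a point): centre of the upper face of the round steel push button (11 mm radius) on the box's centre line, 48 mm beyond the bar's end, in a round dark collar of 19 mm radius; at rest 66 mm above the bench and 9 mm above the collar; it goes down with the button
- save (a joint): downward travel in m of the sprung button: 0 up, 0.005 fully down, which takes about 4 N; it springs back
- knobcap: bystander: loose black knob, 25 mm across and 18 mm high, lying on the box's top beside the bar. Origin: centre of its underside
- battery: bystander: loose block battery, 17 by 46 mm and 26 mm high, on the box's top on the other side of the bar. Origin: centre of its underside
- spool: bystander: solder spool, 52 mm across, 28 mm high, on the bench beside the box. Origin: centre of its underside
- pedal: bystander: small white effects pedal, 60 by 112 mm, 43 mm high with its knobs, on the bench beside the box. Origin: centre of its underside
- driver: bystander: screwdriver with red handle, 150 mm long, lying on the bench on the other side of the box. Origin: near its middle
- tin: bystander: round tin, 44 mm across and 17 mm high, on the bench beside the box. Origin: centre of its underside

How it is judged:
On the way, in this order (a step that is already met when the one before it is completed fails the run):
1. the fingertips press the bar lightly down in the 40 mm next to the knobs (y of the grasp point in the frame of unit between 0.06 and 0.12 m and x of the grasp point in the frame of unit between -0.05 and 0.05 m and value of joint touchbar above 0.0005 m and contact force between the fingers and unit above 0.2 N), for 0.05 s.
2. they press it about a third of the way along (y of the grasp point in the frame of unit between 0.015 and 0.045 m and x of the grasp point in the frame of unit between -0.05 and 0.05 m and value of joint touchbar above 0.0005 m and contact force between the fingers and unit above 0.2 N), for 0.02 s.
3. they press it just past the middle (y of the grasp point in the frame of unit between -0.035 and -0.005 m and x of the grasp point in the frame of unit between -0.05 and 0.05 m and value of joint touchbar above 0.0005 m and contact force between the fingers and unit above 0.2 N), for 0.02 s.
4. they press it in the 40 mm next to the button (y of the grasp point in the frame of unit between -0.12 and -0.06 m and x of the grasp point in the frame of unit between -0.05 and 0.05 m and value of joint touchbar above 0.0005 m and contact force between the fingers and unit above 0.2 N), for 0.05 s.
5. the fingers are lifted off and the bar is back up (value of joint touchbar below 0.0003 m and contact force between the fingers and unit below 0.1 N), for 0.05 s.
6. the round button is pressed at least 3.5 mm down while the bar is up (value of joint save above 0.0035 m and value of joint touchbar below 0.0005 m), for 0.02 s.
At the end, for the whole second after the job is handed in: Bar and button are both released and back up, the controller stands level at rest within 20 mm of where it was, and every loose bystander is within 20 mm of where it was (value of joint touchbar below 0.0005 m and value of joint save below 0.001 m and distance of each of unit, knobcap, battery, spool, pedal, driver, tin from where it was at the start of the episode below 0.02 m and angle between unit's own z axis and vertical below 0.05 rad and linear speed of unit below 0.01 m/s); the robot touches nothing.
It fails at once if the bar is pushed down to its stop (more than 9.5 mm) (value of joint touchbar above 0.0095 m).
It fails at once if the fingers lift off (or come down, or skim past untouching less than about 10 mm above the bar) along its middle part, more than 50 mm from either end (y of the grasp point in the frame of unit between -0.05 and 0.05 m and x of the grasp point in the frame of unit between -0.03 and 0.03 m and z of the grasp point in the frame of unit below 0.088 m and value of joint touchbar below 0.0002 m).
It fails at once if the controller is lifted, tipped or shoved more than 20 mm (height (world z) of unit above 0.01 m or angle between unit's own z axis and vertical above 0.08 rad or distance of unit from where it was at the start of the episode above 0.02 m).
It fails at once if the controller is pressed harder than 30 N (contact force between the fingers and unit above 30 N).
It fails at once if a loose bystander is moved more than 20 mm or lifted (distance of any of knobcap, battery, spool, pedal, driver, tin from where it was at the start of the episode above 0.02 m).
It also fails if it takes over 48 s, if anything falls off the work surface, if the arm or the gripper's body presses on something with over 40 N, if the wrist force passes 120 N, or if a joint passes its speed limit or range.

### The arm

A 7-joint arm with a two-finger parallel gripper is mounted at the origin on the work surface. World frame = base frame: x ahead of the robot, y to its left, z up, the work surface at z = 0. Lengths are in m, angles in rad, forces in N, time in s.
With the tool pointing down it reaches from about 0.425 to 0.925 m from the base axis. Payload 6.8 kg.
Tool frame: the origin (TCP) lies midway between the tips of the shut fingers; the grasp point (between the pads) lies 19 mm behind it; z points along the fingers, y is the line along which they close (so a half turn about z gives the same grasp; the last joint's range is limited). The gripper opens to 85 mm and grips with 20 to 120 N. Pads are 22 mm wide; open, the fingers measure 114 mm over their backs; the gripper's body (76 mm by 85 mm) begins 54 mm behind the grasp point. The pads swing forward as they close: fully open they stand 13 mm farther back than shut.
Start: joints at [1.128, 0.477, 0.022, 1.555, -0.011, 1.109, -0.083], TCP at [0.222, -0.638, 0.231] pointing down, gripper open.
Joint ranges: [-2.96, 2.96], [-0.34, 2.1], [-1.41, 1.46], [0.24, 2.44], [-1.37, 4.51], [0.17, 1.92], [-2.96, 2.96]. Speed limits (rad/s): [2.39, 2.39, 3.14, 3.14, 3.14, 3.14, 3.14].

### API

Orientations are given as a rotation vector (axis times angle).
In Python, from bench import get_obs, grab_frame, camera_params, r gives the robot as it stands.
- The arm moves only by the shell command python3 -m jog 'ROWS' [FORCE]. ROWS is JSON, a list of rows, each an object of numbers: "rx", "ry", "rz": the turn, a rotation vector about the world's x, y, z scaled (see below); "x", "y", "z": the shift along the world's x, y, z scaled (see below); "jaw": the opening, from -1 (shut) to 1 (fully open). In form: [{"rx": .., "ry": .., "rz": .., "x": .., "y": .., "z": .., "jaw": ..}, ...]. A call has 1 to 8 rows; each row shifts and turns the commanded pose from where the row before left it; what a row does not reach is not made up. The controller multiplies each number of a shift by 60 mm and each number of a turn by 10 degrees. A row lasts 1/8 s, in which the tool goes at most 62.5 mm and 10.7 degrees, less where a joint would pass 70% of its speed; a pose out of reach is approached as far as the arm can. A call with a number of a shift or a turn outside -1 to 1 is refused whole. A call with a gripper value outside its range is refused whole. The fingers move at their own pace and stop on an object; FORCE is the grip in N (left out, the last holds). Time passes only in rows, so rows that do not move let the fingers close. It gives the time, the measured TCP pose, the force, the opening and the grip force at its end, in the units of the state.
- get_obs(): the state, without advancing time (a new reading comes with each control period).
- grab_frame(name): name is "side" or "top"; returns the picture (420x560x3 uint8, red, green, blue); there is no depth.
- camera_params(name): a dict with "fx", "fy", "cx", "cy" (pixels), "R" (3x3) and "t" (3): a world point X has camera coordinates R X + t. Camera axes: x right, y down, z forward; pixel columns grow to the right and rows downward; lengths in m; the calibration is good to about 2 mm. A picture is of the moment at which its call begins. camera_params takes no time and is no camera call.
- r.hand_in(): hands the job in; it is judged then, once.
The state is a dict: "clock": time; "joints": joint angles; "qvel": joint speeds; "tau": joint torques, N m; "tcp_pos": TCP position; "orientation": TCP orientation; "contact_force": force on the tool from outside, world axes, zero at the start; "moment": the same for the moment, N m; "grip_width": finger opening in m; "gripper_force": force on a finger pad.
Only numpy, scipy, OpenCV 4.12 (cv2) and the standard library are available. Lean on these libraries where they do the work, as an engineer would, in place of code of your own. Each camera call takes 0.05 s, during which the arm holds its last target. There are 200 camera calls.

## Working session

There is one attempt and no reset: what is moved stays moved. The work goes in short steps, Python scripts to look and compute and a shell command to move; the robot and the scene stay as the last step left them, time stands still between calls to the robot, and variables do not carry over. Pictures are saved under pics/ and viewed, at most 10 in all, crops included, and the job is handed in when it is done.

```bash
mkdir -p pics; python3 - <<'E'
from bench import *
import cv2,numpy as np
for n in("top","side"):
    f=grab_frame(n);cv2.imwrite(f"pics/{n}0.png",f[:,:,::-1]);p=camera_params(n);print(n,p)
o=get_obs();print(o)
E
```

```text
top {'fx': 545.6058201666028, 'fy': 545.6058201666028, 'cx': 275.76182421444094, 'cy': 205.15106735838702, 'R': array([[ 0.01576045, -0.9997245 ,  0.01739333],
       [-0.9923287 , -0.0177724 , -0.1223433 ],
       [ 0.12261872, -0.01533171, -0.99233542]]), 't': array([0.02315177, 0.56153014, 0.9895963 ])}
side {'fx': 431.9219613412627, 'fy': 431.9219613412627, 'cx': 272.00469052004553, 'cy': 212.35387755095684, 'R': array([[ 0.99636115, -0.08418688,  0.0133051 ],
       [-0.04296357, -0.63090895, -0.7746664 ],
       [ 0.07361105,  0.77127587, -0.63223014]]), 't': array([-0.58149548,  0.12007292,  0.65210801])}
{'clock': 0.1, 'joints': array([ 1.12791578,  0.47771434,  0.02234236,  1.55633135, -0.01153116,
        1.109278  , -0.08308607]), 'qvel': array([-0.00141712, -0.00090086, -0.00128801, -0.00227604,  0.0005684 ,
        0.00078421, -0.00334088]), 'tau': array([ 4.81085008e-03, -5.97755063e+01,  1.61399927e+00, -2.81950754e+01,
        1.28786746e-02,  5.02645664e-03, -1.95673050e-05]), 'tcp_pos': array([ 0.22160912, -0.63703715,  0.23043395]), 'orientation': array([-3.09613485e+00, -5.23190928e-01,  5.54990178e-04]), 'contact_force': array([-0.26708125,  0.19048743,  0.34368908]), 'moment': array([ 0.01280208, -0.00337133, -0.03244397]), 'gripper_force': 0.0, 'grip_width': 0.08558448815650206}
```

View pics/top0.png

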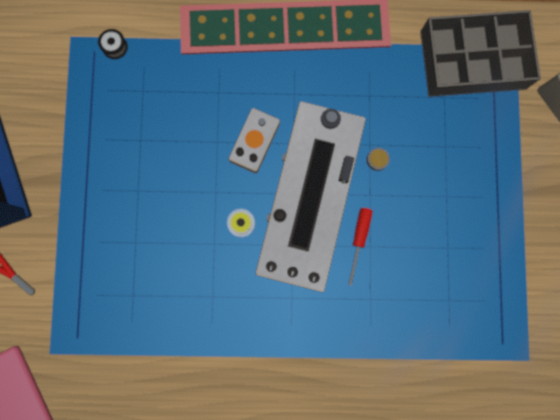

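View pics/side0.png

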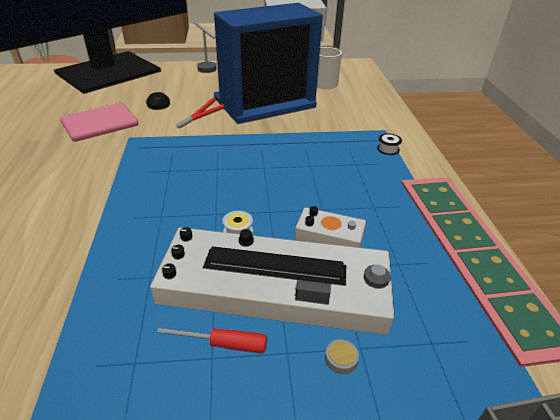

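The top view shows the box with its knobs at about (292,272), the bar from about (300,248) to (323,142) and the button at (331,118). The cap is at (280,215), the battery at (346,169). Next I measure the bar from both views.

```bash
cat > h.py <<'E'
from bench import *
import cv2,numpy as np
def ray(n,u,v,z):
    p=camera_params(n);R,t=p["R"],p["t"];c=-R.T@t
    d=R.T@np.array([(u-p["cx"])/p["fx"],(v-p["cy"])/p["fy"],1]);return c+d*(z-c[2])/d[2]
def proj(n,X):
    p=camera_params(n);q=p["R"]@X+p["t"];return q[:2]/q[2]*p["fx"]+[p["cx"],p["cy"]]
E
python3 - <<'E'
from h import *
for n,box in(("top",(285,135,340,255)),("side",(195,240,355,292))):
    f=cv2.imread(f"pics/{n}0.png");x0,y0,x1,y1=box
    m=(f.max(2)<60).astype(np.uint8);k=np.zeros_like(m);k[y0:y1,x0:x1]=m[y0:y1,x0:x1]
    c=max(cv2.findContours(k,0,2)[0],key=cv2.contourArea)
    P=np.array([ray(n,u,v,.06)[:2] for u,v in c[:,0]],np.float32)
    r_=cv2.minAreaRect(P);B=cv2.boxPoints(r_);print(n,r_,B)
# white box outline from the top
f=cv2.imread("pics/top0.png");m=((f.min(2)>120)).astype(np.uint8);m=cv2.morphologyEx(m,3,np.ones((5,5)))
k=np.zeros_like(m);k[95:295,255:370]=m[95:295,255:370]
c=max(cv2.findContours(k,0,2)[0],key=cv2.contourArea)
print("box",cv2.minAreaRect(np.array([ray("top",u,v,.045)[:2] for u,v in c[:,0]],np.float32)))
print("button",ray("top",331,118,.062),ray("side",377,271,.066))
for i in [(271,267),(292,272),(314,278)]: print("knob",ray("top",*i,.06))
E
```

```text
top ((0.5802184343338013, -0.03237391263246536), (0.034637242555618286, 0.20195966958999634), 76.6829833984375) [[ 0.47796473 -0.02596728]
 [ 0.6744938  -0.07248642]
 [ 0.6824721  -0.03878055]
 [ 0.48594308  0.00773859]]
side ((0.5830821394920349, -0.042941465973854065), (0.046135544776916504, 0.20266304910182953), 76.45358276367188) [[ 0.4791664  -0.04163232]
 [ 0.67619145 -0.08910269]
 [ 0.6869979  -0.04425061]
 [ 0.48997283  0.00321976]]
box ((0.5811380743980408, -0.03278881311416626), (0.12866872549057007, 0.3381724953651428), 76.59442138671875)
button [ 0.7232662  -0.06743256  0.062     ] [ 0.72528101 -0.07115237  0.066     ]
knob [0.44534773 0.03981364 0.06      ]
knob [0.43699518 0.00180911 0.06      ]
knob [ 0.42689203 -0.03797838  0.06      ]
```

```bash
python3 -m jog '[{"x":0.29,"y":0.65,"rz":0.36,"jaw":-1},{"x":0.29,"y":0.65,"rz":0.36,"jaw":-1},{"x":0.29,"y":0.65,"rz":0.36,"jaw":-1},{"x":0.29,"y":0.65,"rz":0.36,"jaw":-1},{"x":0.29,"y":0.65,"rz":0.36,"jaw":-1},{"x":0.29,"y":0.65,"rz":0.36,"jaw":-1},{"x":0.29,"y":0.65,"rz":0.36,"jaw":-1},{"x":0.29,"y":0.65,"rz":0.36,"jaw":-1}]'
python3 -m jog '[{"x":0.29,"y":0.65,"rz":0.36,"jaw":-1},{"x":0.29,"y":0.65,"rz":0.36,"jaw":-1},{"x":0.29,"y":0.65,"rz":0.36,"jaw":-1},{"x":0.29,"y":0.65,"rz":0.36,"jaw":-1},{"x":0.29,"y":0.65,"rz":0.36,"jaw":-1},{"x":0.29,"y":0.65,"rz":0.36,"jaw":-1},{"x":0.29,"y":0.65,"rz":0.36,"jaw":-1},{"x":0.29,"y":0.65,"rz":0.36,"jaw":-1}]'
cat >> h.py <<'E'
from scipy.spatial.transform import Rotation as Ro
C=np.array([.5805,-.0326]);Y=np.array([-.9728,.232]);X=np.array([.232,.9728])
def st():
    o=get_obs();M=Ro.from_rotvec(o["orientation"]).as_matrix();p=o["tcp_pos"]
    d=p[:2]-C
    print("t",o["clock"],"tcp",p.round(4),"unit xy",round(d@X,4),round(d@Y,4),"F",o["contact_force"].round(2),"w",round(o["grip_width"],4),"z",M[:,2].round(3),"yaw of y vs bar",np.degrees(np.arctan2(M[1,1],M[0,1])).round(2),"j",o["joints"].round(2))
E
python3 - <<'E'
from h import *
st()
for n,a in(("cap",(280,215,.063)),("batt",(347,167,.071))):
    q=ray("top",*a)[:2]-C;print(n,q@X,q@Y)
E
```

```text
t 0.1 tcp [ 0.2216 -0.637   0.2304] unit xy -0.6713 0.2089 F [-0.27  0.19  0.34] w 0.0856 z [-0.001  0.001 -1.   ] yaw of y vs bar -70.82 j [ 1.13  0.48  0.02  1.56 -0.01  1.11 -0.08]
cap 0.04658822907038643 0.0531670198036861
batt -0.050388662321651546 -0.06202896229366392validation failed for argument at $[0]...
validation failed for argument at $[0]...
```

Probably every key is required in each row; I'll fill them all in.

```bash
python3 -m jog '[{"rx":0,"ry":0,"rz":0.36,"x":0.29,"y":0.65,"z":0,"jaw":-1},{"rx":0,"ry":0,"rz":0.36,"x":0.29,"y":0.65,"z":0,"jaw":-1},{"rx":0,"ry":0,"rz":0.36,"x":0.29,"y":0.65,"z":0,"jaw":-1},{"rx":0,"ry":0,"rz":0.36,"x":0.29,"y":0.65,"z":0,"jaw":-1},{"rx":0,"ry":0,"rz":0.36,"x":0.29,"y":0.65,"z":0,"jaw":-1},{"rx":0,"ry":0,"rz":0.36,"x":0.29,"y":0.65,"z":0,"jaw":-1},{"rx":0,"ry":0,"rz":0.36,"x":0.29,"y":0.65,"z":0,"jaw":-1},{"rx":0,"ry":0,"rz":0.36,"x":0.29,"y":0.65,"z":0,"jaw":-1}]'; python3 -c "from h import *;st()"
```

```text
clock: 1.1
tcp_pos: [0.3612, -0.3241, 0.2311]
orientation: [-2.869, -1.28, 0.0]
contact_force: [0.7, -0.2, -0.5]
grip_width: -0.0001
gripper_force: 0.0
t 1.1 tcp [ 0.3612 -0.3241  0.2311] unit xy -0.3344 0.1457 F [ 0.7  -0.17 -0.48] w -0.0001 z [-0.  0. -1.] yaw of y vs bar -41.9 j [ 0.81  0.18 -0.23  1.98  0.05  0.99 -0.18]
```

```bash
python3 -m jog '[{"rx":0,"ry":0,"rz":0.36,"x":0.29,"y":0.65,"z":0,"jaw":-1},{"rx":0,"ry":0,"rz":0.36,"x":0.29,"y":0.65,"z":0,"jaw":-1},{"rx":0,"ry":0,"rz":0.36,"x":0.29,"y":0.65,"z":0,"jaw":-1},{"rx":0,"ry":0,"rz":0.36,"x":0.29,"y":0.65,"z":0,"jaw":-1},{"rx":0,"ry":0,"rz":0.36,"x":0.29,"y":0.65,"z":0,"jaw":-1},{"rx":0,"ry":0,"rz":0.36,"x":0.29,"y":0.65,"z":0,"jaw":-1},{"rx":0,"ry":0,"rz":0.36,"x":0.29,"y":0.65,"z":0,"jaw":-1},{"rx":0,"ry":0,"rz":0.36,"x":0.29,"y":0.65,"z":0,"jaw":-1}]' >/dev/null; python3 -c "from h import *;st()"
```

```text
t 2.1 tcp [ 0.5004 -0.0124  0.2311] unit xy 0.0011 0.0827 F [ 0.83 -0.21 -0.87] w 0.0001 z [-0. -0. -1.] yaw of y vs bar -13.11 j [ 0.36  0.23 -0.53  1.94  0.14  1.01 -0.46]
```

```bash
python3 -m jog '[{"rx":0,"ry":0,"rz":0,"x":0,"y":0,"z":-0.6,"jaw":-1},{"rx":0,"ry":0,"rz":0,"x":0,"y":0,"z":-0.6,"jaw":-1},{"rx":0,"ry":0,"rz":0,"x":0,"y":0,"z":-0.6,"jaw":-1},{"rx":0,"ry":0,"rz":0,"x":0,"y":0,"z":-0.55,"jaw":-1},{"rx":0,"ry":0,"rz":0,"x":0,"y":0,"z":-0.3,"jaw":-1},{"rx":0,"ry":0,"rz":0,"x":0,"y":0,"z":0,"jaw":-1}]' >/dev/null; python3 - <<'E'
from h import *
st();f=grab_frame("side");cv2.imwrite("pics/s1.png",cv2.resize(f[170:350,120:420,::-1],None,fx=2.6,fy=2.6))
E
```

```text
t 2.85 tcp [ 0.4994 -0.0135  0.0714] unit xy -0.0002 0.0833 F [-0.    0.53  0.17] w -0.0002 z [-0.002  0.    -1.   ] yaw of y vs bar -13.2 j [ 0.28  0.46 -0.46  2.07  0.32  0.68 -0.62]
```

View pics/s1.png

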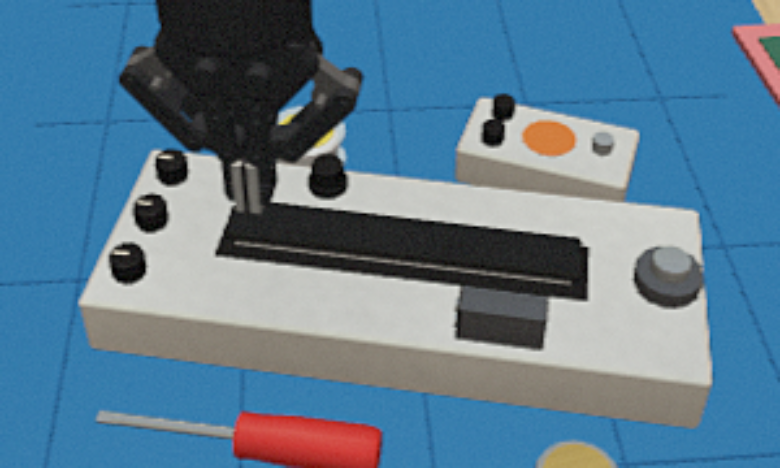

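The picture shows the shut fingertips just above the bar's knob end (crop 250,212), clear of the cap at (328,175). I press now.

```bash
python3 -m jog '[{"rx":0,"ry":0,"rz":0,"x":0,"y":0,"z":-0.1,"jaw":-1},{"rx":0,"ry":0,"rz":0,"x":0,"y":0,"z":-0.1,"jaw":-1},{"rx":0,"ry":0,"rz":0,"x":0,"y":0,"z":-0.06,"jaw":-1},{"rx":0,"ry":0,"rz":0,"x":0,"y":0,"z":0,"jaw":-1},{"rx":0,"ry":0,"rz":0,"x":0,"y":0,"z":0,"jaw":-1}]'>/dev/null; python3 -c "from h import *;st()"
```

```text
t 3.525 tcp [ 0.5006 -0.0136  0.057 ] unit xy -0.0001 0.0821 F [ 1.44 -0.76  3.09] w -0.0001 z [ 0.001 -0.    -1.   ] yaw of y vs bar -13.23 j [ 0.27  0.48 -0.44  2.08  0.34  0.65 -0.64]
```

```bash
python3 -m jog '[{"rx":0,"ry":0,"rz":0,"x":0.05,"y":-0.012,"z":-0.015,"jaw":-1},{"rx":0,"ry":0,"rz":0,"x":0.11,"y":-0.026,"z":0,"jaw":-1},{"rx":0,"ry":0,"rz":0,"x":0.11,"y":-0.026,"z":0,"jaw":-1},{"rx":0,"ry":0,"rz":0,"x":0.11,"y":-0.026,"z":0,"jaw":-1},{"rx":0,"ry":0,"rz":0,"x":0.11,"y":-0.026,"z":0,"jaw":-1},{"rx":0,"ry":0,"rz":0,"x":0.11,"y":-0.026,"z":0,"jaw":-1},{"rx":0,"ry":0,"rz":0,"x":0.11,"y":-0.026,"z":0,"jaw":-1},{"rx":0,"ry":0,"rz":0,"x":0.11,"y":-0.026,"z":0,"jaw":-1}]'>/dev/null; python3 - <<'E'
from h import *
st();f=grab_frame("top");cv2.imwrite("pics/t1.png",cv2.resize(f[80:310,220:400,::-1],None,fx=2.6,fy=2.6))
E
```

```text
t 4.525 tcp [ 0.5499 -0.0253  0.0558] unit xy 0.0 0.0315 F [-3.04  0.57  3.91] w -0.0005 z [ 0.  0. -1.] yaw of y vs bar -13.22 j [ 0.27  0.54 -0.43  1.97  0.34  0.7  -0.6 ]
```

View pics/t1.png

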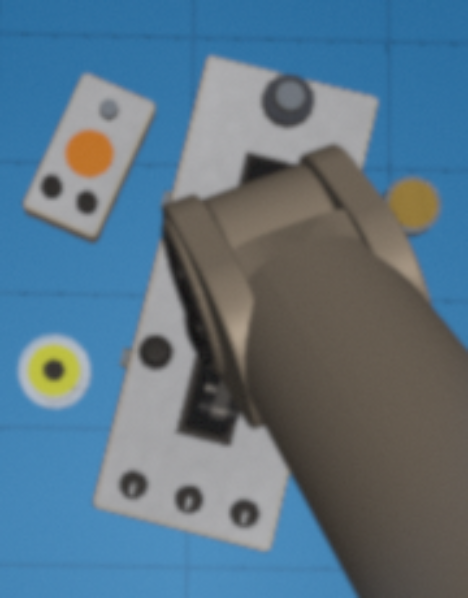

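The box has not shifted (button still at ≈(331,117) in the full image) and the contact force is 4 N. I continue the slide.

```bash
python3 -m jog '[{"rx":0,"ry":0,"rz":0,"x":0.11,"y":-0.026,"z":0,"jaw":-1},{"rx":0,"ry":0,"rz":0,"x":0.11,"y":-0.026,"z":0,"jaw":-1},{"rx":0,"ry":0,"rz":0,"x":0.11,"y":-0.026,"z":0,"jaw":-1},{"rx":0,"ry":0,"rz":0,"x":0.11,"y":-0.026,"z":0,"jaw":-1},{"rx":0,"ry":0,"rz":0,"x":0.11,"y":-0.026,"z":0,"jaw":-1},{"rx":0,"ry":0,"rz":0,"x":0.11,"y":-0.026,"z":0,"jaw":-1},{"rx":0,"ry":0,"rz":0,"x":0.11,"y":-0.026,"z":0,"jaw":-1},{"rx":0,"ry":0,"rz":0,"x":0.11,"y":-0.026,"z":0,"jaw":-1}]'>/dev/null; python3 -c "from h import *;st()"
```

```text
t 5.575 tcp [ 0.6027 -0.0377  0.0558] unit xy 0.0001 -0.0228 F [-3.72  1.05  3.51] w 0.0001 z [ 0. -0. -1.] yaw of y vs bar -13.22 j [ 0.27  0.61 -0.42  1.84  0.35  0.77 -0.56]
```

```bash
python3 -m jog '[{"rx":0,"ry":0,"rz":0,"x":0.12,"y":-0.0285,"z":0,"jaw":-1},{"rx":0,"ry":0,"rz":0,"x":0.12,"y":-0.0285,"z":0,"jaw":-1},{"rx":0,"ry":0,"rz":0,"x":0.12,"y":-0.0285,"z":0,"jaw":-1},{"rx":0,"ry":0,"rz":0,"x":0.12,"y":-0.0285,"z":0,"jaw":-1},{"rx":0,"ry":0,"rz":0,"x":0.12,"y":-0.0285,"z":0,"jaw":-1},{"rx":0,"ry":0,"rz":0,"x":0.12,"y":-0.0285,"z":0,"jaw":-1},{"rx":0,"ry":0,"rz":0,"x":0.12,"y":-0.0285,"z":0,"jaw":-1},{"rx":0,"ry":0,"rz":0,"x":0.12,"y":-0.0285,"z":0,"jaw":-1}]'>/dev/null; python3 -c "from h import *;st()"
```

```text
t 6.575 tcp [ 0.6603 -0.0514  0.0558] unit xy 0.0002 -0.082 F [-3.29  1.37  4.38] w -0.0002 z [ 0.  0. -1.] yaw of y vs bar -13.22 j [ 0.27  0.68 -0.41  1.69  0.35  0.84 -0.52]
```

```bash
python3 -m jog '[{"rx":0,"ry":0,"rz":0,"x":0,"y":0,"z":0,"jaw":-1},{"rx":0,"ry":0,"rz":0,"x":0,"y":0,"z":0.2,"jaw":-1},{"rx":0,"ry":0,"rz":0,"x":0,"y":0,"z":0.45,"jaw":-1},{"rx":0,"ry":0,"rz":0,"x":0,"y":0,"z":0,"jaw":-1},{"rx":0,"ry":0,"rz":0,"x":0,"y":0,"z":0,"jaw":-1}]'>/dev/null; python3 - <<'E'
from h import *
st()
for n,a in(("top",(220,80,180,230)),("side",(130,180,300,170))):
    f=grab_frame(n);x,y,w,h=a;cv2.imwrite(f"pics/{n}2.png",cv2.resize(f[y:y+h,x:x+w,::-1],None,fx=2.5,fy=2.5))
E
```

```text
t 7.2 tcp [ 0.6595 -0.0516  0.0946] unit xy -0.0001 -0.0812 F [-0.81 -0.35 -0.17] w 0.0 z [-0. -0. -1.] yaw of y vs bar -13.22 j [ 0.28  0.64 -0.43  1.67  0.32  0.9  -0.5 ]
```

View pics/top2.png

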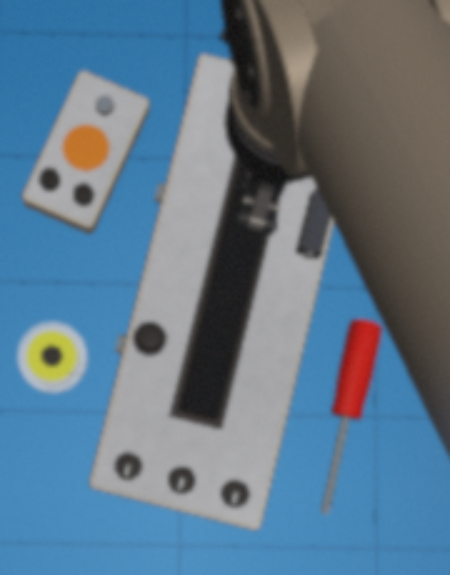

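View pics/side2.png

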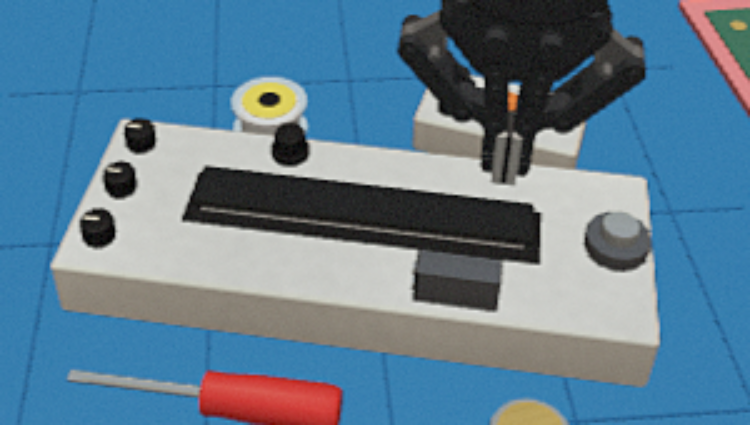

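The knobs are unmoved (middle one still at (292,272)), the bar is back up, and nothing has been disturbed. Next I move over the button and press it.

```bash
python3 -m jog '[{"rx":0,"ry":0,"rz":0,"x":0.36,"y":-0.085,"z":0,"jaw":-1},{"rx":0,"ry":0,"rz":0,"x":0.36,"y":-0.085,"z":0,"jaw":-1},{"rx":0,"ry":0,"rz":0,"x":0.36,"y":-0.085,"z":0,"jaw":-1},{"rx":0,"ry":0,"rz":0,"x":0,"y":0,"z":-0.35,"jaw":-1},{"rx":0,"ry":0,"rz":0,"x":0,"y":0,"z":-0.12,"jaw":-1},{"rx":0,"ry":0,"rz":0,"x":0,"y":0,"z":-0.08,"jaw":-1},{"rx":0,"ry":0,"rz":0,"x":0,"y":0,"z":0,"jaw":-1},{"rx":0,"ry":0,"rz":0,"x":0,"y":0,"z":0,"jaw":-1}]'>/dev/null; python3 -c "from h import *;st()"
```

```text
t 8.3 tcp [ 0.7238 -0.0664  0.062 ] unit xy 0.0004 -0.1472 F [-2.54  0.9   3.79] w -0.0002 z [-0.001 -0.    -1.   ] yaw of y vs bar -13.2 j [ 0.26  0.76 -0.4   1.51  0.34  0.94 -0.47]
```

```bash
python3 -m jog '[{"rx":0,"ry":0,"rz":0,"x":0,"y":0,"z":-0.013,"jaw":-1},{"rx":0,"ry":0,"rz":0,"x":0,"y":0,"z":0,"jaw":-1}]'; python3 -m jog '[{"rx":0,"ry":0,"rz":0,"x":0,"y":0,"z":0.3,"jaw":-1},{"rx":0,"ry":0,"rz":0,"x":0,"y":0,"z":0.7,"jaw":-1},{"rx":0,"ry":0,"rz":0,"x":0,"y":0,"z":0.8,"jaw":-1},{"rx":0,"ry":0,"rz":0,"x":0,"y":0,"z":0.5,"jaw":-1},{"rx":0,"ry":0,"rz":0,"x":0,"y":0,"z":0,"jaw":-1},{"rx":0,"ry":0,"rz":0,"x":0,"y":0,"z":0,"jaw":-1}]'; python3 - <<'E'
from h import *
f=grab_frame("side");cv2.imwrite("pics/s3.png",f[:,:,::-1])
E
```

```text
clock: 8.55
tcp_pos: [0.7242, -0.0664, 0.0612]
orientation: [-2.462, -1.951, 0.001]
contact_force: [-3.5, 0.4, 4.1]
grip_width: 0.0003
gripper_force: 2.5
clock: 9.3
tcp_pos: [0.7243, -0.0668, 0.1985]
orientation: [-2.462, -1.951, 0.001]
contact_force: [0.2, 0.7, -0.3]
grip_width: 0.0001
gripper_force: 0.0
```

View pics/s3.png

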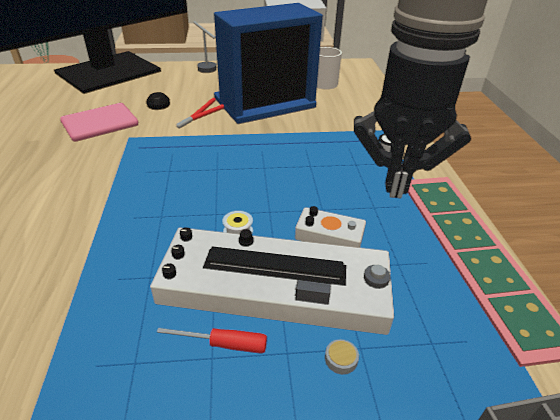

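The arm is clear, the button (377,271) and bar are up, and everything is where it was in the first picture.

```bash
python3 -c "
from bench import r
print(r.hand_in())"
```

```text
the job is handed in; nothing more can be done
None
```

I slid the fingertips along the whole bar at about 3–4 mm depth without lifting off, pressed the button to about 4.8 mm, and handed in with the box and everything around it unmoved in the last picture; no verdict came back.

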